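Seat the cork of a souvenir bottle with a sprung cork setter

ROBOT

A 6-joint arm with a two-finger parallel gripper is mounted at the origin on the work surface. World frame = base frame: x ahead of the robot, y to its left, z up, the work surface at z = 0. Lengths are in m, angles in rad, forces in N, time in s.
With the tool pointing down it reaches from about 0.275 to 0.75 m from the base axis. Payload 10.2 kg.
Tool frame: the origin (TCP) lies at the very end of the fingers, on their centre line; the grasp point (between the pads) lies env.pinch_z behind it (env.pinch_z is the distance from the TCP to the grasp point, in m); z points along the fingers, y is the direction in which the jaws open and shut (so a half turn about z gives the same grasp; the last joint's range is limited). The gripper opens to 85 mm and grips with 20 to 120 N. Pads are 22 mm wide; open, the fingers measure 114 mm over their backs; the gripper's body (76 mm by 85 mm) begins 54 mm behind the grasp point. The pads swing forward as they close: fully open they stand 13 mm farther back than shut.
Start: joints at [-1.386, 0.313, 1.498, -0, 1.331, -0.223], TCP at [0.208, -0.482, 0.231] pointing down, gripper open.
Joint ranges: [-2.94, 2.94], [-0.97, 2.17], [0.19, 2.56], [-1.23, 4.37], [0.02, 3.11], [-2.88, 2.88]. Speed limits (rad/s): [2.39, 2.39, 3.01, 3.14, 3.14, 3.14].

INTERFACE

Orientations are given as a rotation vector (axis times angle).
In Python, from workcell import env, optics, masks_of gives the robot as it stands.
- The arm moves only by the tool jog_arm, never from a script. Its argument "targets" is text: rows parted by semicolons, each of 6 numbers parted by spaces: the shift along the tool's x, y, z in mm, then the turn, a rotation vector about the tool's x, y, z in rad. In form: tx ty tz rx ry rz; .... A call has 1 to 5 rows; each row shifts and turns the commanded pose from where the row before left it, along the tool's axes as they then stand; what a row does not reach is not made up. A row lasts 1/10 s, in which the tool goes at most 50 mm and 8.59 degrees, less where a joint would pass 70% of its speed; a pose out of reach is approached as far as the arm can. A call is refused whole if a number of a shift passes 50 or a number of a turn 0.15, either way. A call with a gripper value outside its range is refused whole. "hand" is the opening, from -1 (shut) to 1 (fully open), set as the call begins (left out, the last holds). The fingers move at their own pace and stop on an object; "squeeze" is the grip in N (left out, the last holds). Time passes only in rows, so rows that do not move let the fingers close. It gives the time, the measured TCP pose, the force and the opening at its end, in the units of the state.
- env.state(): the state, without advancing time (a new reading comes with each control period).
- optics.snapshot(name): name is "scene" or "top" or "wrist"; returns a dict with "pixels" (420x560x3 uint8, red, green, blue), "mtx" (3x3 intrinsics, pixels), "dist" ([k1, k2, p1, p2, k3] as OpenCV has them; the pictures are not rectified), "camera_from_world" (4x4, takes a point from world to camera coordinates); the wrist camera has in their place "T_tool_cam" (4x4, takes a point from camera to tool coordinates, whose origin is the TCP and whose axes are the flange's). Camera axes: x right, y up, looking along -z (the intrinsics and any distortion apply to the point x, -y, -z); pixel columns grow to the right and rows downward; lengths in m; the calibration is good to about 2 mm. A picture is of the moment at which its call begins: read the wrist's pose just before it. There is no depth.
- env.sign_off(): hands the job in, once; it reports no verdict.
Trained networks look in the newest picture that a camera, given by its name, has taken for a name from the list of things; names that differ only in an ending like _2 or _b are one class to them, and where a whole thing is asked for, a point or a joint stands for the part that bears it (a point fixed in the world has none). Each returns a list of dicts, best first, with "conf" (0 to 1); they miss things now and then, are a little off and sometimes report something else, mostly with a low value. They report only what shows in the picture. A call takes as long as a camera call. They do not tell look-alikes from the thing itself.
- masks_of(target, camera): "pixels" (420x560 bool, what is visible of it) and "box" ([left, top, right, bottom] in pixels, round what is visible of it).
The state is a dict: "clock": time; "qpos": joint angles; "dq": joint speeds; "effort": joint torques, N m; "tool_pos": TCP position; "tcp_rot": TCP orientation; "contact_force": force on the tool from outside, world axes, zero at the start; "ft_torque": the same for the moment, N m; "opening": finger opening in m.
Only numpy, scipy, OpenCV 4.12 (cv2) and the standard library are available. Lean on these libraries where they do the work, as an engineer would, in place of code of your own. Each camera call takes 0.05 s, during which the arm holds its last target.

TASK

Take the cork setter off its stand and set it upright over the neck of the corked bottle, its foot resting on the bottle's shoulder, then slowly press its plunger down until it comes firmly up against its inner stop and keep it there for half a second, without ever pressing so hard (40 N) that the glass cracks. Only the setter, not the gripper, may press on the cork or bottle. Then put the setter back upright over the post of its stand, fully down, and leave the padlock, owl and jar alone.

Things in the scene. Friction and masses are not known exactly. Their poses are not given: they have to be found in the camera images.
- bottle: Small green glass bottle clamped, immovable, in a pale wooden block (90 x 90 x 20 mm) with two brass bars 32 mm high at its sides. Body 54 mm in diameter with a flat shoulder 72 mm above the table, then a neck 22 mm in diameter and 22 mm high (lip 94 mm above the table). Origin: on the bottle's axis at table height, z up. The glass cracks if it and its cork together are pressed with more than 40 N.
- shoulder (a point): Point on the bottle's axis at the height of its flat shoulder, where the setter's foot must rest (72 mm above the table).
- cork_top (a point): Centre of the top of the cork (17 mm in diameter) in the neck. It starts 15 to 19 mm above the lip and slides down stiffly (about 3.5 N), staying where it is pushed.
- cork (a joint): How far the cork has been pushed down, m: 0 when its top is 19 mm above the lip, 0.019 when flush with the lip. Starts between 0 and 0.004.
- setter: The cork setter, a loose hand tool of 0.18 to 0.3 kg: an upright dark steel sleeve 43 mm in outer diameter and 60 mm high, open below with a bore 29 to 30 mm wide, and above it the plunger (see setter_knob). Origin: centre of the sleeve's foot (its lower rim), z up along the sleeve. Round, so its yaw does not matter. It starts on the stand. It is seated on the bottle or stand when its origin meets shoulder or stand_seat.
- setter_knob (a point): Grip point in the middle of the plunger's red knob, 118 mm above the setter's foot when the plunger is up. The knob is a cylinder 28 mm in diameter and 34 mm high (from 23 mm below to 11 mm above this point) on a steel finger flange 50 mm in diameter and 5 mm thick; below the flange a bare 14 mm rod enters the sleeve. The plunger's lower end is 74 mm below this point, so it meets the cork 3 to 7 mm into the stroke. The knob can be held throughout: the setter hangs from it.
- plunger (a joint): How far the plunger is pressed in, m: 0 up, positive down. Spring: 4 N to start, 0.12 N more per mm. A hidden stop collar ends the stroke hard somewhere between 11 and 22 mm; it can only be felt. Moving, spring and cork take at most 11 N on top of the setter's weight (2 to 3 N); a steep rise beyond is the stop. Meet it at 10 mm/s or slower, or in small steps, or the jolt cracks the glass.
- stand: Immovable round wooden stand for the setter, 84 mm in diameter and 15 mm high, with a brass post 18 mm in diameter in its middle that rises 21 mm above the wood (tapered tip) and fits inside the sleeve. Origin: on the axis at table height.
- stand_seat (a point): Point on the post's axis at the height of the stand's wooden top (15 mm above the table), where the setter's foot rests.
- padlock: Bystander: brass padlock standing upright, 22 x 50 x 70 mm, loose. Origin: centre of its underside.
- owl: Bystander: white ceramic owl, 49 mm in diameter, 64 mm high, loose. Origin: centre of its underside.
- jar: Bystander: amber glass jar, 44 mm in diameter, 60 mm high, loose. Origin: centre of its underside.
Things that resemble listed ones, but are neither listed nor needed, are in the scene too. Of the things shaped like the stand, the wooden one is meant. What is shaped like the setter but orange is not meant.

How it is judged:
By the outcome, as a careful person would: the job done as asked, in the order asked, and still so for the second after the job is handed in, with the robot touching nothing.
It also fails if it takes over 72 s, if anything falls off the work surface, if the arm or the gripper's body presses on something with over 40 N, if the wrist force passes 120 N, or if a joint passes its speed limit or range.

## Working session

There is one attempt and no reset: what is moved stays moved. The work goes in short steps, Python scripts to look and compute and a tool call to move; the robot and the scene stay as the last step left them, time stands still between calls to the robot, and variables do not carry over. Pictures are saved under pics/ and viewed, and the job is handed in when it is done.

Besides the shell and the picture viewer there is one more tool, called after "Call:" as name(argument=value, ...) on one line, values as JSON. jog_arm: Moves the arm, as the interface text tells. Its arguments: {"type":"object","properties":{"targets":{"type":"string"},"hand":{"type":"number"},"squeeze":{"type":"number"}},"required":["targets"]}

```bash
ls; mkdir -p pics; cat > h.py <<'E'
import numpy as np,cv2
from workcell import env,optics,masks_of
def snap(n):
    s=env.state(); d=optics.snapshot(n); d['state']=s; return d
def save(d,f,crop=None,sc=1):
    im=d['pixels'][:,:,::-1]
    if crop: l,t,r,b=crop; im=im[t:b,l:r]
    im=cv2.resize(im,None,fx=sc,fy=sc,interpolation=cv2.INTER_CUBIC); cv2.imwrite('pics/'+f,im)
def cfw(d):
    if 'camera_from_world' in d: return np.array(d['camera_from_world'])
    s=d['state'];T=np.eye(4);T[:3,:3]=cv2.Rodrigues(np.array(s['tcp_rot'],float))[0];T[:3,3]=s['tool_pos']
    return np.linalg.inv(T@np.array(d['T_tool_cam']))
F=np.diag([1.,-1,-1])
def proj(d,P):
    M=cfw(d);R=F@M[:3,:3];t=F@M[:3,3]
    return cv2.projectPoints(np.array(P,float).reshape(-1,1,3),cv2.Rodrigues(R)[0],t,np.array(d['mtx']),np.array(d['dist'],float))[0].reshape(-1,2)
def ray(d,uv):
    M=cfw(d);R=F@M[:3,:3];t=F@M[:3,3]
    p=cv2.undistortPoints(np.array(uv,float).reshape(-1,1,2),np.array(d['mtx']),np.array(d['dist'],float)).reshape(-1,2)
    v=np.c_[p,np.ones(len(p))]@R; return -R.T@t, v/np.linalg.norm(v,axis=1)[:,None]
def onz(d,uv,z):
    o,v=ray(d,uv); return o+v*((z-o[2])/v[:,2])[:,None]
E
python3 - <<'E'
from h import *
print(env.pinch_z, env.state())
for n in ['scene','top','wrist']:
    d=snap(n); save(d,n+'0.png')
    for t in ['bottle','cork','setter','setter_knob','stand','padlock','owl','jar']:
        print(n,t,[(round(m['conf'],2),np.round(m['box']).tolist()) for m in masks_of(t,n)])
E
```

```text
pics
0.0187 {'clock': 0.0, 'qpos': array([-1.38639789e+00,  3.13467455e-01,  1.49845069e+00,  5.73689668e-05,
        1.33098857e+00, -2.23397157e-01]), 'dq': array([-9.83740740e-04,  4.12891473e-04, -6.99802019e-04, -1.71221832e-04,
       -6.35693903e-04,  3.92662629e-07]), 'effort': array([ 2.86207331e-03, -4.12257457e+01, -2.59747678e+01, -4.81776419e-05,
        4.08696840e-03, -1.00615537e-06]), 'tool_pos': array([ 0.20816353, -0.48168933,  0.23072102]), 'tcp_rot': array([-3.07523263e+00, -6.35847725e-01, -1.27698427e-04]), 'contact_force': array([-0.10734838, -0.60363485, -0.33898953]), 'ft_torque': array([-0.01059234,  0.01158565, -0.01379392]), 'opening': 0.08552590555242322}
scene bottle [(0.59, [218.0, 159.0, 267.0, 212.0])]
scene cork [(0.63, [239.0, 159.0, 245.0, 169.0])]
scene setter [(0.97, [302.0, 200.0, 327.0, 255.0]), (0.66, [338.0, 166.0, 361.0, 225.0])]
scene setter_knob [(0.94, [299.0, 197.0, 324.0, 232.0]), (0.84, [338.0, 169.0, 364.0, 196.0])]
scene stand [(0.9, [335.0, 207.0, 369.0, 235.0]), (0.65, [389.0, 221.0, 428.0, 245.0])]
scene padlock [(0.62, [178.0, 2
[... 241 characters left out ...]
), (0.67, [378.0, 298.0, 397.0, 308.0])]
top cork [(0.4, [382.0, 301.0, 391.0, 306.0])]
top setter [(0.8, [221.0, 284.0, 249.0, 316.0]), (0.77, [247.0, 217.0, 276.0, 245.0])]
top setter_knob [(0.84, [251.0, 217.0, 278.0, 243.0]), (0.78, [219.0, 288.0, 246.0, 315.0])]
top stand [(0.87, [223.0, 277.0, 262.0, 319.0]), (0.71, [146.0, 268.0, 188.0, 310.0])]
top padlock [(0.94, [359.0, 138.0, 382.0, 153.0]), (0.72, [216.0, 271.0, 262.0, 317.0])]
top owl [(0.76, [260.0, 147.0, 286.0, 174.0])]
top jar [(0.67, [168.0, 124.0, 194.0, 154.0]), (0.63, [262.0, 145.0, 281.0, 173.0])]
wrist bottle []
wrist cork []
wrist setter []
wrist setter_knob []
wrist stand []
wrist padlock []
wrist owl []
wrist jar []
```

View pics/scene0.png

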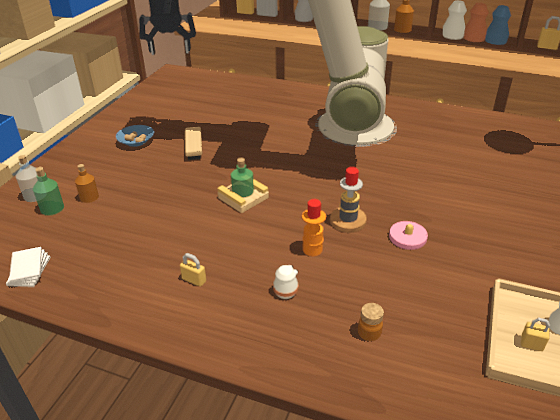

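View pics/top0.png

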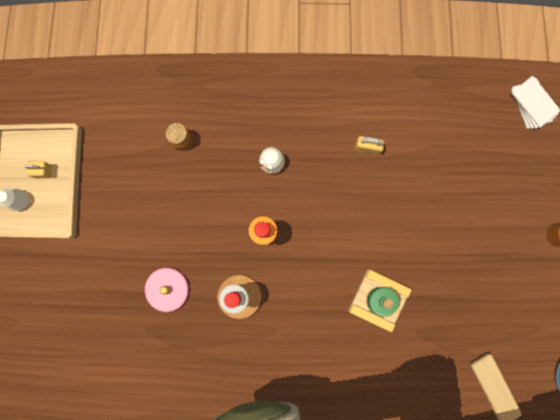

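View pics/wrist0.png

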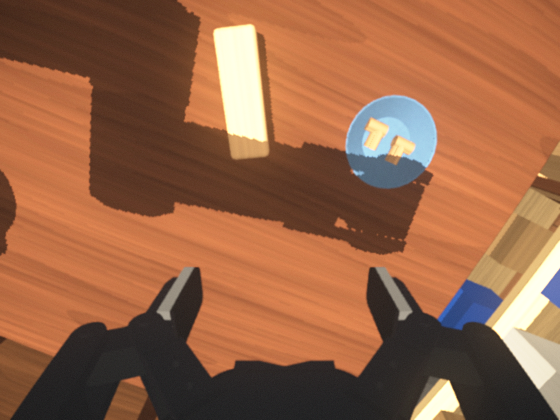

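The scene image shows two setter-shaped things: the dark steel setter at scene (350,197) / top (236,297) on the wooden stand, and an orange one at scene (314,228) / top (263,230). For the stand there is the wooden one at scene (348,217) / top (240,297) and a pink one at scene (409,235) / top (166,290). The clamped bottle is at scene (242,180) / top (384,301), and the loose green bottle at scene (47,192) is a look-alike. I choose the steel setter, the wooden stand and the clamped bottle.

```bash
python3 - <<'E'
from h import *
t=snap('top'); s=snap('scene')
a=cv2.resize(t['pixels'][255:340,205:290,::-1],None,fx=4.5,fy=4.5,interpolation=2)
b=cv2.resize(s['pixels'][160:245,300:385,::-1],None,fx=4.5,fy=4.5,interpolation=2)
cv2.imwrite('pics/close1.png',np.hstack([a,b]))
def redc(d,box):
    l,tt,r,bb=box; p=d['pixels'][tt:bb,l:r].astype(int); m=(p[...,0]>150)&(p[...,1]<60)&(p[...,2]<60)
    y,x=np.nonzero(m); return [(x.min()+x.max())/2+l,(y.min()+y.max())/2+tt],(x.min()+l,y.min()+tt,x.max()+l,y.max()+tt)
c,bx=redc(t,(210,270,250,325)); print('red top',c,bx, onz(t,[c],0.144))
c2,bx2=redc(s,(335,160,368,200)); print('red scene',c2,bx2)
# triangulate knob
def tri(p,q):
    o1,v1=ray(t,[p]);o2,v2=ray(s,[q]);A=np.c_[v1[0],-v2[0]];k=np.linalg.lstsq(A,o2-o1,rcond=None)[0]
    x1=o1+k[0]*v1[0];x2=o2+k[1]*v2[0];return (x1+x2)/2,np.linalg.norm(x1-x2)
print(tri(c,c2))
for n in ['stand','bottle','setter_knob','cork','padlock','owl','jar']:
    for m in masks_of(n,'top')[:2]:
        y,x=np.nonzero(m['pixels']); cc=[(m['box'][0]+m['box'][2])/2,(m['box'][1]+m['box'][3])/2]
        print(n,m['conf'],cc,(x.mean(),y.mean()),onz(t,[cc],{'stand':.015,'bottle':.02,'setter_knob':.144,'cork':.11,'padlock':.07,'owl':.064,'jar':.06}[n])[0].round(4))
E
```

```text
red top [np.float64(236.5), np.float64(297.5)] (np.int64(234), np.int64(292), np.int64(239), np.int64(303)) [[0.46368484 0.0868631  0.144     ]]
red scene [np.float64(351.5), np.float64(176.0)] (np.int64(346), np.int64(167), np.int64(357), np.int64(185))
(array([0.46158896, 0.09247026, 0.12821313]), np.float64(0.008421111809291315))
stand 0.92 [240.15, 296.5] (np.float64(243.74278215223097), np.float64(293.6496062992126)) [0.458  0.0925 0.015 ]
stand 0.92 [166.8, 289.29999999999995] (np.float64(165.9470588235294), np.float64(289.5522875816994)) [0.4691 0.2337 0.015 ]
bottle 0.71 [380.1, 302.29999999999995] (np.float64(378.55097417308565), np.float64(300.0851835070231)) [ 0.4494 -0.1725  0.02  ]
setter_knob 0.9 [263.45, 231.45] (np.float64(262.3623188405797), np.float64(229.77777777777777)) [0.5742 0.0434 0.144 ]
setter_knob 0.69 [232.2, 300.54999999999995] (np.float64(233.53080568720378), np.float64(298.58293838862556)) [0.4585 0.094  0.144 ]
cork 0.62 [385.75, 301.95] (np.float64(387.1585365853659), np.float64(302.8536585365854)) [ 0.456  -0.1675  0.11  ]
padlock 0.93 [371.65, 145.6] (np.float64(369.0628571428571), np.float64(145.34571428571428)) [ 0.7392 -0.1505  0.07  ]
padlock 0.32 [238.95, 295.35] (np.float64(243.08530805687204), np.float64(294.1516587677725)) [0.4632 0.0897 0.07  ]
owl 0.78 [272.0, 160.3] (np.float64(271.5771324863884), np.float64(160.12704174228676)) [0.7108 0.0335 0.064 ]
owl 0.51 [233.2, 299.35] (np.float64(233.57096247960848), np.float64(298.6101141924959)) [0.4555 0.1006 0.064 ]
jar 0.97 [178.95, 136.6] (np.float64(178.548802946593), np.float64(136.4254143646409)) [0.7562 0.2096 0.06  ]
jar 0.47 [234.95, 298.3] (np.float64(232.94949494949495), np.float64(298.4646464646465)) [0.4572 0.0978 0.06  ]
```

View pics/close1.png

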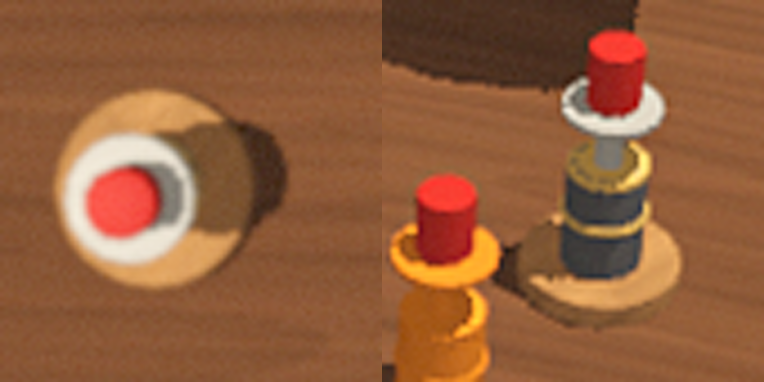

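The close crop confirms the dark steel sleeve on the wooden stand (not the orange tool). Next I square up the yaw and move over it.

Call:
jog_arm(targets="0 0 -25 0 0 0.136; 0 0 -25 0 0 0.136; 0 0 -20 0 0 0.136; 20 -45 0 0 0 0; 20 -45 0 0 0 0", hand=1)

```text
clock: 2.3
tool_pos: [0.2483, -0.3912, 0.3013]
tcp_rot: [3.141, -0.004, 0.0]
contact_force: [0.6, -1.2, 0.6]
opening: 0.0857
```

Call:
jog_arm(targets="20 -45 0 0 0 0; 20 -45 0 0 0 0; 20 -45 0 0 0 0; 20 -45 0 0 0 0; 20 -45 0 0 0 0")

```text
clock: 2.8
tool_pos: [0.3486, -0.1651, 0.3015]
tcp_rot: [3.141, -0.001, 0.001]
contact_force: [1.2, -1.4, -0.4]
opening: 0.0854
```

```bash
python3 - <<'E'
from h import *
d=snap('wrist'); print(d['state']['tool_pos'],d['state']['tcp_rot'],d['state']['qpos'],d['state']['clock']); print(np.round(d['T_tool_cam'],4))
save(d,'w1.png')
E
```

```text
[ 0.34855117 -0.16512925  0.30154042] [ 3.14106148e+00 -1.27204338e-03  1.00889365e-03] [-7.48774809e-01 -5.29380715e-02  1.73461380e+00  4.84754044e-05
  1.45908503e+00  8.22826078e-01] 2.8
[[-1.000e-04  9.450e-01  3.270e-01  8.420e-02]
 [ 1.000e+00 -3.000e-04  1.000e-03  4.000e-04]
 [ 1.000e-03  3.270e-01 -9.450e-01 -1.416e-01]
 [ 0.000e+00  0.000e+00  0.000e+00  1.000e+00]]
```

View pics/w1.png

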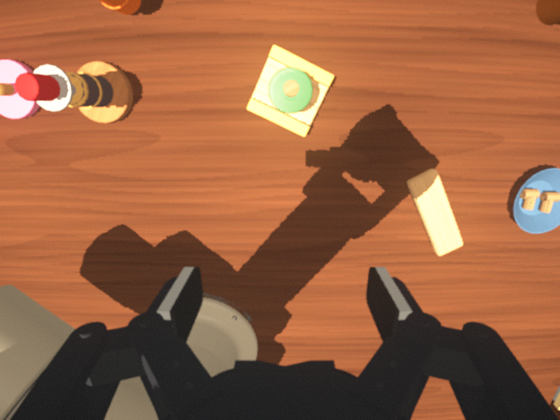

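The wrist view shows the bottle at (291,90) with the cork in its neck, the steel setter at (60,90) and the wooden stand at (103,92). I'll measure the bottle here.

```bash
python3 - <<'E'
from h import *
d=snap('wrist')
save(d,'w1b.png',(235,35,345,145),5)
for n in ['bottle','cork','stand','setter_knob']:
  for m in masks_of(n,'wrist'):
    b=m['box'];y,x=np.nonzero(m['pixels']); print(n,round(m['conf'],2),np.round(b),x.mean(),y.mean())
print('cork',onz(d,[[291,89]],.111))
# green outline
p=d['pixels'].astype(int); m=((p[...,1]>p[...,0]+25)&(p[...,1]>p[...,2]+10)).astype(np.uint8); m[:, :235]=0;m[:,345:]=0;m[145:]=0
c=max(cv2.findContours(m,0,1)[0],key=cv2.contourArea); c=cv2.convexHull(c); e=cv2.fitEllipse(c); print(e, onz(d,[e[0]],.072))
# brass/wood block outline
m=((p[...,0]>190)&(p[...,1]>150)).astype(np.uint8);m[:, :235]=0;m[:,345:]=0;m[145:]=0
c=max(cv2.findContours(m,0,1)[0],key=cv2.contourArea);r=cv2.minAreaRect(c);print(r,onz(d,[r[0]],.026))
E
```

```text
bottle 0.68 [252.  48. 337. 140.] 294.5479991253007 92.86026678329324
cork 0.58 [294.  83. 300. 101.] 296.9166666666667 90.32051282051282
stand 0.83 [  0.  60.  48. 121.] 16.311085316308763 89.80905397562391
stand 0.77 [ 88.  62. 137. 125.] 115.1125 92.78181818181818
setter_knob 0.7 [ 19.  65.  83. 110.] 52.67249357326478 87.36349614395887
cork [[ 0.45466579 -0.16573953  0.111     ]]
((297.2240295410156, 92.5556869506836), (39.39628601074219, 44.60770797729492), 18.55182456970215) [[ 0.45309744 -0.17392263  0.072     ]]
((293.8532409667969, 92.35942077636719), (69.31596374511719, 71.93930053710938), 26.113910675048828) [[ 0.45563034 -0.17120655  0.026     ]]
```

View pics/w1b.png

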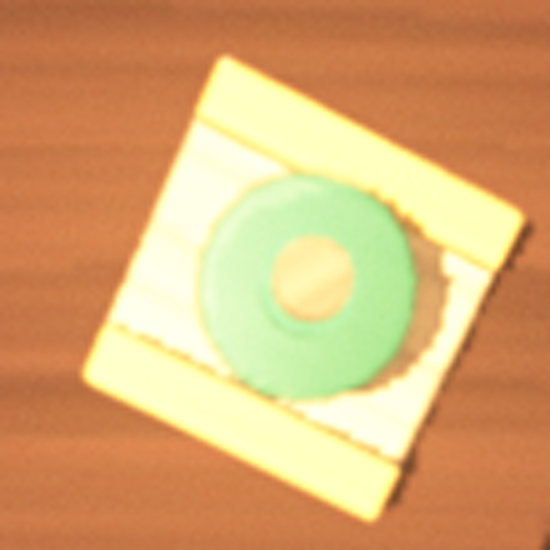

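```bash
python3 - <<'E'
from h import *
d=snap('wrist')
print(onz(d,[[297.1,90.3]],.111),onz(d,[[296.4,91.7]],.072), onz(d,[[235+304/5-.4,35+288/5-.4]],.032))
E
```

```text
[[ 0.45028417 -0.18178614  0.111     ]] [[ 0.45083607 -0.18256231  0.072     ]] [[ 0.45222169 -0.1827969   0.032     ]]
```

Call:
jog_arm(targets="10 -45 0 0 0 0; 0 -45 0 0 0 0; 0 -45 0 0 0 0; 0 -45 0 0 0 0; 0 -45 0 0 0 0")

```text
clock: 3.65
tool_pos: [0.3583, 0.0585, 0.3014]
tcp_rot: [3.141, -0.005, 0.001]
contact_force: [1.8, 0.4, -0.2]
opening: 0.0851
```

Call:
jog_arm(targets="0 -30 0 0 0 0; 0 0 0 0 0 0")

```text
clock: 3.85
tool_pos: [0.3583, 0.0895, 0.3013]
tcp_rot: [-3.141, -0.003, 0.0]
contact_force: [-0.3, -0.2, -1.0]
opening: 0.0852
```

```bash
python3 - <<'E'
from h import *
d=snap('wrist'); print(d['state']['tool_pos'],d['state']['tcp_rot'],d['state']['clock']); 
save(d,'w2.png')
E
```

```text
[0.35829632 0.08946453 0.30126434] [-3.14108675e+00 -2.95478025e-03  2.12453254e-04] 3.85
```

View pics/w2.png

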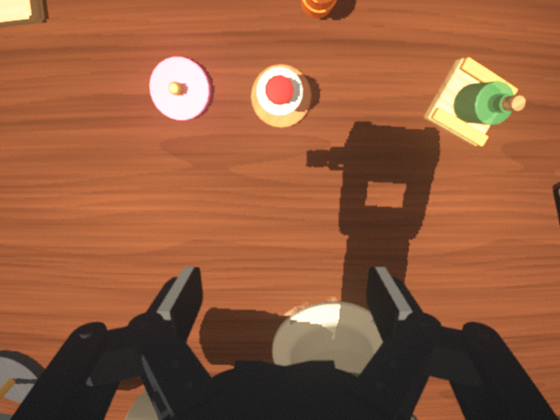

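```bash
cat >> h.py <<'E'
import pickle
def keep(d,f): pickle.dump(d,open(f,'wb'))
def load(f): return pickle.load(open(f,'rb'))
E
python3 - <<'E'
from h import *
d=snap('wrist'); keep(d,'w3.pkl'); print(d['state']['tool_pos'],d['state']['dq'].round(4))
a=cv2.resize(d['pixels'][45:145,230:330,::-1],None,fx=4,fy=4,interpolation=2)
b=cv2.resize(d['pixels'][45:145,425:525,::-1],None,fx=4,fy=4,interpolation=2)
cv2.imwrite('pics/w3.png',np.hstack([a,b]))
E
```

```text
[0.35846925 0.08807698 0.30119547] [-0.0553 -0.002   0.0037 -0.0069 -0.0003 -0.0212]
```

View pics/w3.png

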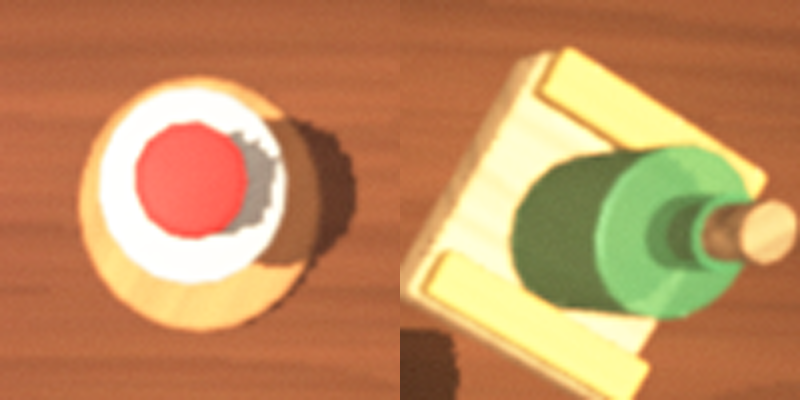

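```bash
python3 - <<'E'
from h import *
d=load('w3.pkl')
for n,u,v,z in [('knob',277.4,89.4,.144),('flange',277.8,90.4,.110),('stand',279.1,94.9,.015),('shoulder',494.5,102.5,.072),('cork',516.6,102.7,.111)]:
    print(n,onz(d,[[u,v]],z)[0].round(4))
E
```

```text
knob [0.4597 0.0945 0.144 ]
flange [0.4607 0.0948 0.11  ]
stand [0.46   0.0951 0.015 ]
shoulder [ 0.4537 -0.1719  0.072 ]
cork [ 0.4534 -0.1712  0.111 ]
```

Call:
jog_arm(targets="45 0 0 0 0 0; 45 0 0 0 0 0; 12 -5 40 0 0 0; 0 0 40 0 0 0; 0 0 40 0 0 0")

```text
clock: 4.45
tool_pos: [0.4608, 0.0908, 0.1795]
tcp_rot: [3.141, -0.005, -0.001]
contact_force: [0.2, 0.5, 0.4]
opening: 0.0858
```

Call:
jog_arm(targets="0 0 0 0 0 0; 0 0 0 0 0 0; 0 0 0 0 0 0")

```text
clock: 4.75
tool_pos: [0.4616, 0.0922, 0.1836]
tcp_rot: [3.141, -0.002, 0.006]
contact_force: [-0.2, 0.4, 0.2]
opening: 0.0856
```

```bash
python3 - <<'E'
from h import *
d=snap('wrist'); keep(d,'w4.pkl'); print(d['state']['tool_pos'],d['state']['tcp_rot'],d['state']['dq'].round(4))
save(d,'w4.png')
E
```

```text
[0.46158114 0.09215327 0.18355793] [ 3.14134920e+00 -2.35682295e-03  6.03486153e-03] [ 0.0103 -0.0061  0.0036  0.0012 -0.0091  0.0003]
```

View pics/w4.png

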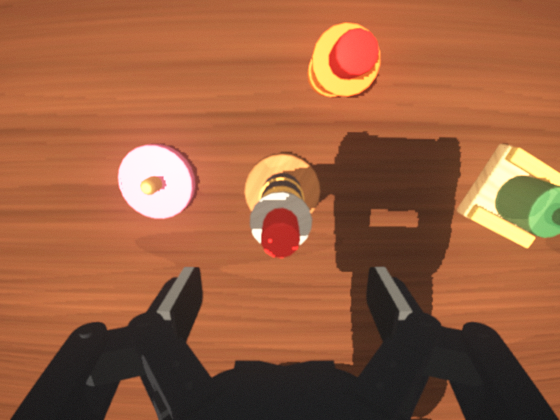

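```bash
python3 - <<'E'
from h import *
d=load('w4.pkl'); save(d,'w4b.png',(230,140,330,270),4)
p=d['pixels'].astype(int); m=((p[...,0]>100)&(p[...,1]<60)&(p[...,2]<60)).astype(np.uint8); m[:190]=0
y,x=np.nonzero(m);print(x.min(),x.max(),y.min(),y.max(), proj(d,[[.46,.0946,.144],[.46,.0946,.11],[.46,.0946,.015]]))
E
```

```text
11 558 192 418 [[280.25239485 241.23344951]
 [280.81929002 222.81753419]
 [281.80596701 190.87472597]]
```

View pics/w4b.png

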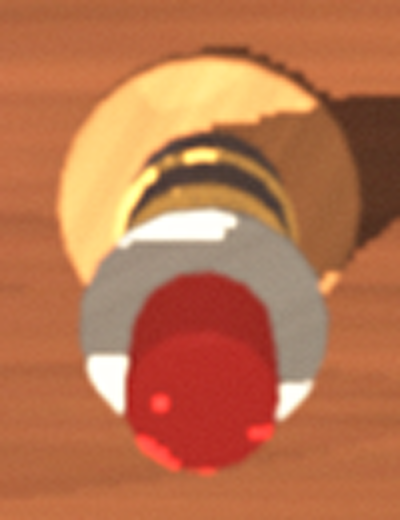

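Call:
jog_arm(targets="-1 -2.4 20 0 0 0; 0 0 20 0 0 0; 0 0 15 0 0 0; 0 0 7 0 0 0; 0 0 0 0 0 0")

```text
clock: 5.3
tool_pos: [0.4596, 0.0953, 0.1197]
tcp_rot: [3.142, -0.0, 0.001]
contact_force: [-0.7, -0.0, -0.3]
opening: 0.0854
```

Call:
jog_arm(targets="0 0 0 0 0 0; 0 0 0 0 0 0")

```text
clock: 5.5
tool_pos: [0.4599, 0.0954, 0.1203]
tcp_rot: [3.141, -0.0, 0.003]
contact_force: [0.0, 0.1, -0.6]
opening: 0.0853
```

Call:
jog_arm(targets="0 0 5 0 0 0; 0 0 0 0 0 0; 0 0 0 0 0 0")

```text
clock: 5.8
tool_pos: [0.4593, 0.0954, 0.1143]
tcp_rot: [-3.142, 0.0, 0.0]
contact_force: [-0.1, -0.3, 0.7]
opening: 0.0854
```

Call:
jog_arm(targets="0 0 0 0 0 0; 0 0 0 0 0 0; 0 0 0 0 0 0; 0 0 0 0 0 0; 0 0 0 0 0 0", hand=-1, squeeze=80)

```text
clock: 6.3
tool_pos: [0.4595, 0.0954, 0.1146]
tcp_rot: [3.142, -0.0, 0.001]
contact_force: [-0.5, -0.5, 3.9]
opening: 0.0259
```

Call:
jog_arm(targets="0 0 0 0 0 0; 0 0 0 0 0 0; 0 0 0 0 0 0; 0 0 0 0 0 0")

```text
clock: 6.7
tool_pos: [0.4594, 0.0954, 0.1144]
tcp_rot: [3.142, -0.0, 0.0]
contact_force: [-1.4, -0.7, 3.9]
opening: 0.026
```

Call:
jog_arm(targets="0 0 -5 0 0 0; 0 0 -10 0 0 0; 0 0 -10 0 0 0; 0 0 0 0 0 0; 0 0 0 0 0 0")

```text
clock: 7.2
tool_pos: [0.4593, 0.0954, 0.1395]
tcp_rot: [3.142, -0.0, 0.001]
contact_force: [-0.5, -0.1, -1.3]
opening: 0.0259
```

```bash
python3 - <<'E'
from h import *
d=snap('wrist'); keep(d,'w5.pkl'); print(d['state'])
save(d,'w5.png')
E
```

```text
{'clock': 7.2, 'qpos': array([-4.57295945e-02,  2.90560576e-01,  1.78690079e+00,  1.02795780e-05,
        1.06364221e+00,  1.52523317e+00]), 'dq': array([-0.00060669,  0.01088132,  0.01130509, -0.00069351, -0.00383651,
        0.00068572]), 'effort': array([ 1.45593187e-02, -3.85796642e+01, -2.39353752e+01, -1.50281510e-03,
        1.38991984e-02, -2.82819792e-05]), 'tool_pos': array([0.45934237, 0.09540381, 0.13951008]), 'tcp_rot': array([ 3.14157921e+00, -2.69283232e-04,  7.68082685e-04]), 'contact_force': array([-0.46939714, -0.11467077, -1.32528598]), 'ft_torque': array([-0.01251622,  0.00437683, -0.00563753]), 'opening': 0.025889302856764215}
```

View pics/w5.png

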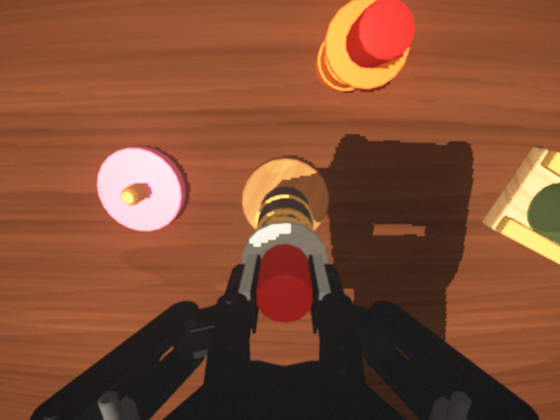

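The knob is gripped between the pads at (285,280), with the sleeve below it at (285,205). Lifting clear.

Call:
jog_arm(targets="0 0 -15 0 0 0; 0 0 -25 0 0 0; 0 0 -35 0 0 0; 0 0 -25 0 0 0; 0 0 -10 0 0 0")

```text
clock: 7.75
tool_pos: [0.4599, 0.0954, 0.2511]
tcp_rot: [3.141, -0.0, 0.005]
contact_force: [-0.5, -0.1, -1.9]
opening: 0.0263
```

Call:
jog_arm(targets="0 0 0 0 0 0; 0 0 0 0 0 0; 0 0 0 0 0 0")

```text
clock: 8.05
tool_pos: [0.4588, 0.0954, 0.2478]
tcp_rot: [-3.141, 0.0, 0.004]
contact_force: [0.3, -0.5, -2.0]
opening: 0.0257
```

```bash
python3 - <<'E'
from h import *
d=snap('wrist'); keep(d,'w6.pkl'); print(d['state']['tool_pos'],d['state']['contact_force'],d['state']['ft_torque'])
s=snap('scene')
a=cv2.resize(d['pixels'][:,:,::-1],(400,300))
b=cv2.resize(s['pixels'][90:240,270:420,::-1],(400,300*4//3),interpolation=2)
c=np.zeros((400,800,3),np.uint8);c[:300,:400]=a;c[:,400:]=b
cv2.imwrite('pics/w6.png',c)
E
```

```text
[0.45877979 0.09538653 0.24780252] [ 0.26688704 -0.49525342 -1.97631244] [ 0.01882798  0.03119472 -0.01914845]
```

View pics/w6.png

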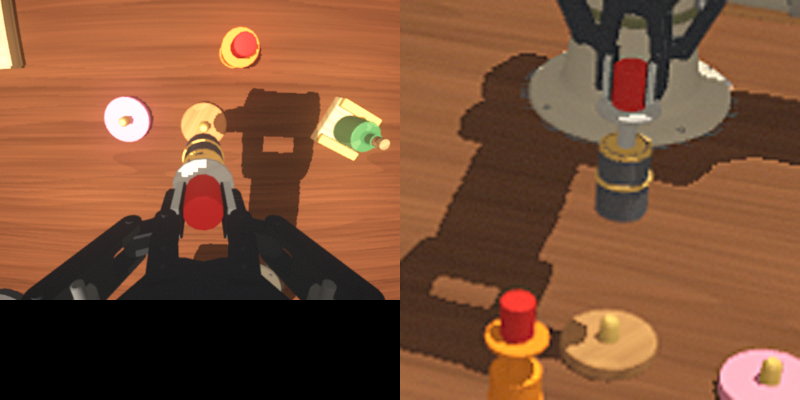

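```bash
python3 - <<'E'
from h import *
s=snap('scene'); st=s['state']; x,y,z=st['tool_pos']; print(x,y,z)
kz=z+.0187
im=cv2.resize(s['pixels'][110:190,315:395,::-1],None,fx=7,fy=7,interpolation=2)
def draw(im,d,off,sc,P,col):
    q=((proj(d,P)-off+.5)*sc).astype(int)
    cv2.polylines(im,[q],False,col,1)
th=np.linspace(0,2*np.pi,40)
for h,r in [(11,14),(-23,14),(-28,25),(-58,21.5),(-118,21.5)]:
    draw(im,s,[315,110],7,np.c_[x+r/1e3*np.cos(th),y+r/1e3*np.sin(th),0*th+kz+h/1e3],(0,255,0))
draw(im,s,[315,110],7,[[x,y,kz+.011],[x,y,kz-.118]],(255,255,0))
cv2.imwrite('pics/s6.png',im)
d=load('w6.pkl'); im=cv2.resize(d['pixels'][130:330,210:370,::-1],None,fx=3,fy=3,interpolation=2)
x,y,z=d['state']['tool_pos'];kz=z+.0187
for h,r in [(11,14),(-23,14),(-28,25),(-58,21.5),(-118,21.5)]:
    draw(im,d,[210,130],3,np.c_[x+r/1e3*np.cos(th),y+r/1e3*np.sin(th),0*th+kz+h/1e3],(0,255,0))
for z,r in [(.015,42),(0.036,6)]:
    draw(im,d,[210,130],3,np.c_[.460+r/1e3*np.cos(th),.095+r/1e3*np.sin(th),0*th+z],(255,0,0))
cv2.imwrite('pics/w6b.png',im)
E
```

```text
0.45899625462160265 0.09537973846832414 0.24827475285994727
```

View pics/s6.png

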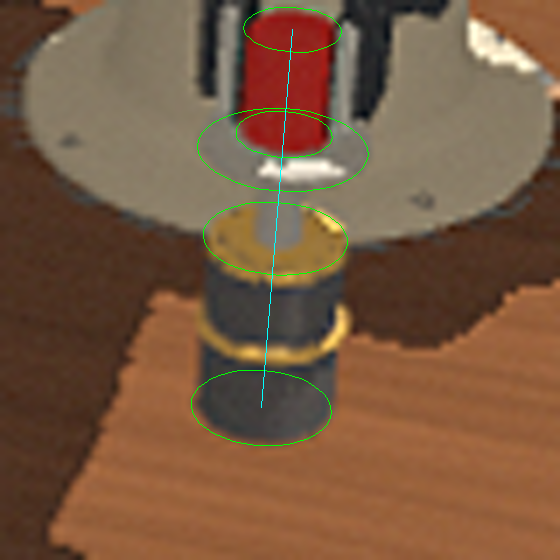

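View pics/w6b.png

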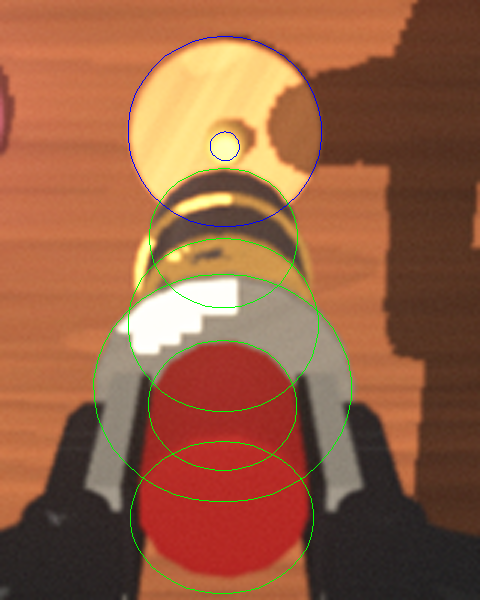

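The overlay shows the setter hanging upright to within 1–2 mm, and the stand's model circle fits its outline. Carrying it to the bottle.

Call:
jog_arm(targets="0 15 0 0 0 0; 0 30 0 0 0 0; 0 30 0 0 0 0; 0 30 0 0 0 0; 0 30 0 0 0 0")

```text
clock: 8.7
tool_pos: [0.4591, -0.0407, 0.249]
tcp_rot: [-3.141, 0.0, 0.001]
contact_force: [0.6, 0.3, -2.5]
opening: 0.026
```

Call:
jog_arm(targets="0 30 0 0 0 0; -2 30 0 0 0 0; -2 30 0 0 0 0; -1 25 0 0 0 0; 0 12 0 0 0 0")

```text
clock: 9.2
tool_pos: [0.454, -0.1683, 0.2488]
tcp_rot: [-3.141, 0.003, 0.001]
contact_force: [-0.6, 0.3, -3.0]
opening: 0.026
```

Call:
jog_arm(targets="0 5 0 0 0 0; 0 0 0 0 0 0; 0 0 0 0 0 0; 0 0 0 0 0 0; 0 0 0 0 0 0")

```text
clock: 9.7
tool_pos: [0.4544, -0.171, 0.2494]
tcp_rot: [3.142, 0.001, 0.0]
contact_force: [-0.4, 0.1, -2.7]
opening: 0.0255
```

```bash
cat > chk.py <<'E'
from h import *
import sys
tag=sys.argv[1]; bx,by=float(sys.argv[2]),float(sys.argv[3]); onb=sys.argv[4]=='b'
d=snap('wrist'); s=snap('scene'); st=s['state']; print(st['tool_pos'].round(4),st['tcp_rot'].round(4),st['contact_force'].round(2),st['ft_torque'].round(3),st['dq'].round(3),st['clock'])
th=np.linspace(0,2*np.pi,40)
def ov(d,crop,sc):
    l,t,r,b=crop; im=cv2.resize(d['pixels'][t:b,l:r,::-1],None,fx=sc,fy=sc,interpolation=2)
    x,y,z=d['state']['tool_pos']; kz=z+.0187
    def C(cx,cy,z,r,col):
        q=((proj(d,np.c_[cx+r/1e3*np.cos(th),cy+r/1e3*np.sin(th),0*th+z])-[l,t]+.5)*sc).astype(int); cv2.polylines(im,[q],False,col,1)
    for h,rr in [(11,14),(-28,25),(-58,21.5),(-118,21.5)]: C(x,y,kz+h/1e3,rr,(0,255,0))
    for zz,rr in ([(.111,8.5),(.094,11),(.072,27)] if onb else [(.015,42),(.036,6)]): C(bx,by,zz,rr,(255,0,0))
    return im
c=proj(s,[[bx,by,.12]])[0].astype(int)
a=ov(s,(c[0]-45,c[1]-60,c[0]+45,c[1]+60),4.4)
b=ov(d,(200,90,370,330),2.2)
H=max(a.shape[0],b.shape[0]); o=np.zeros((H,a.shape[1]+b.shape[1],3),np.uint8); o[:a.shape[0],:a.shape[1]]=a; o[:b.shape[0],a.shape[1]:]=b
cv2.imwrite(f'pics/{tag}.png',o); print(o.shape)
E
python3 chk.py c1 .4537 -.1716 b
```

```text
[ 0.4543 -0.1711  0.2494] [3.1416e+00 9.0000e-04 1.0000e-04] [ 0.12  0.37 -2.51] [ 0.052 -0.029 -0.027] [-0.004  0.001 -0.001  0.001 -0.001 -0.   ] 9.75
(528, 770, 3)
```

View pics/c1.png

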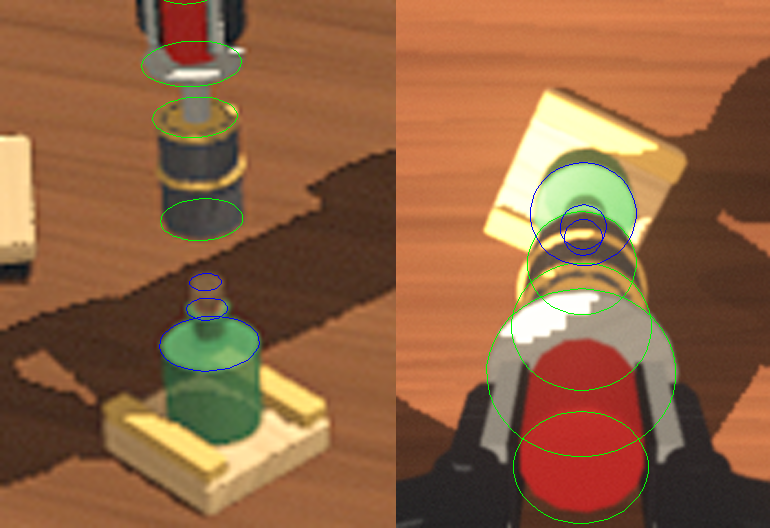

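Setter foot and bottle model line up in both views. Lowering over the cork.

Call:
jog_arm(targets="0 0 15 0 0 0; 0 0 15 0 0 0; 0 0 5 0 0 0; 0 0 5 0 0 0; 0 0 5 0 0 0")

```text
clock: 10.3
tool_pos: [0.4545, -0.1717, 0.2045]
tcp_rot: [3.141, -0.0, 0.001]
contact_force: [-0.5, -0.6, -1.9]
opening: 0.0258
```

Call:
jog_arm(targets="0 0 5 0 0 0; 0 0 5 0 0 0; 0 0 5 0 0 0; 0 0 0 0 0 0; 0 0 0 0 0 0")

```text
clock: 10.8
tool_pos: [0.4543, -0.1716, 0.1893]
tcp_rot: [3.142, -0.0, -0.0]
contact_force: [0.2, 0.4, -1.7]
opening: 0.0264
```

```bash
python3 chk.py c2 .4537 -.1716 b
```

```text
[ 0.4543 -0.1717  0.1895] [ 3.1414e+00 -3.0000e-04  4.0000e-04] [-0.45  0.55 -2.42] [ 0.001  0.002 -0.024] [ 0.    -0.004 -0.001  0.002 -0.     0.   ] 10.85
(528, 770, 3)
```

View pics/c2.png

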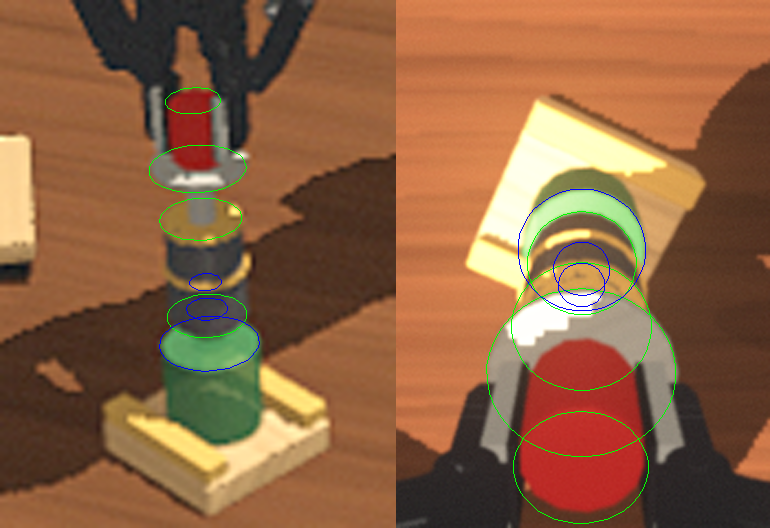

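The sleeve is over the neck with no side force. Lowering slowly to the shoulder.

Call:
jog_arm(targets="0 0 3 0 0 0; 0 0 3 0 0 0; 0 0 3 0 0 0; 0 0 2 0 0 0; 0 0 2 0 0 0")

```text
clock: 11.4
tool_pos: [0.4543, -0.1716, 0.1761]
tcp_rot: [-3.142, 0.0, 0.0]
contact_force: [0.2, -0.4, -2.1]
opening: 0.0262
```

Call:
jog_arm(targets="0 0 1 0 0 0; 0 0 1 0 0 0; 0 0 1 0 0 0; 0 0 0 0 0 0; 0 0 0 0 0 0")

```text
clock: 11.9
tool_pos: [0.4543, -0.1716, 0.1733]
tcp_rot: [3.142, -0.0, 0.0]
contact_force: [0.6, -0.7, -3.0]
opening: 0.026
```

Call:
jog_arm(targets="0 0 0.7 0 0 0; 0 0 0.7 0 0 0; 0 0 0.6 0 0 0; 0 0 0 0 0 0")

```text
clock: 12.3
tool_pos: [0.4544, -0.1716, 0.1716]
tcp_rot: [3.141, -0.0, 0.001]
contact_force: [-1.0, 0.7, 2.0]
opening: 0.0264
```

Call:
jog_arm(targets="0 0 0.7 0 0 0; 0 0 0.7 0 0 0; 0 0 0.6 0 0 0; 0 0 0 0 0 0")

```text
clock: 12.7
tool_pos: [0.4543, -0.1717, 0.1694]
tcp_rot: [3.141, -0.0, 0.0]
contact_force: [-0.9, 0.2, 3.7]
opening: 0.0259
```

```bash
python3 chk.py c3 .4537 -.1716 b
```

```text
[ 0.4543 -0.1716  0.1694] [ 3.1415e+00 -3.0000e-04  4.0000e-04] [ 0.12 -0.16  4.01] [0.229 0.07  0.011] [-0.001 -0.001 -0.    -0.002  0.001  0.   ] 12.75
(528, 770, 3)
```

View pics/c3.png

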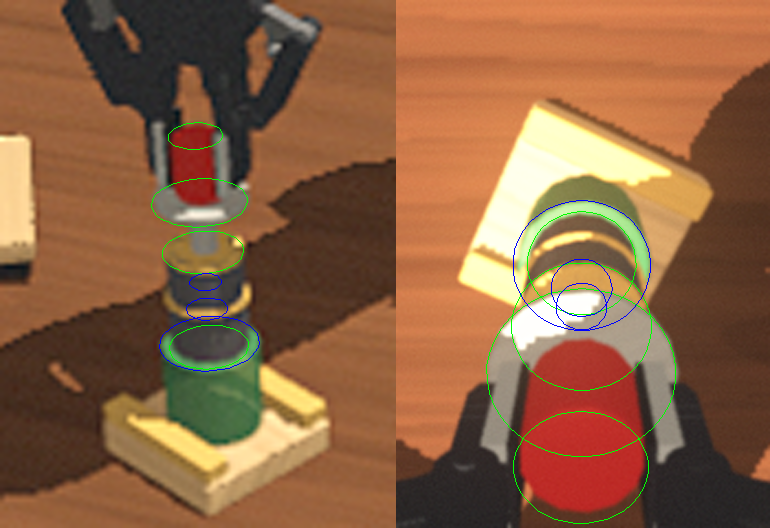

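The foot is on the shoulder, ringed evenly, and the spring reads about 4 N. Pressing slowly.

Call:
jog_arm(targets="0 0 0.7 0 0 0; 0 0 0.7 0 0 0; 0 0 0.7 0 0 0; 0 0 0.7 0 0 0; 0 0 0.2 0 0 0")

```text
clock: 13.3
tool_pos: [0.4544, -0.1717, 0.1666]
tcp_rot: [3.141, -0.0, 0.001]
contact_force: [-1.0, 1.5, 7.5]
opening: 0.0263
```

Call:
jog_arm(targets="0 0 0.7 0 0 0; 0 0 0.7 0 0 0; 0 0 0.7 0 0 0; 0 0 0.7 0 0 0; 0 0 0.2 0 0 0")

```text
clock: 13.8
tool_pos: [0.4544, -0.1717, 0.1636]
tcp_rot: [3.141, -0.0, 0.001]
contact_force: [-1.1, 1.5, 8.2]
opening: 0.0263
```

Call:
jog_arm(targets="0 0 0.7 0 0 0; 0 0 0.5 0 0 0; 0 0 0 0 0 0")

```text
clock: 14.1
tool_pos: [0.4544, -0.1717, 0.1624]
tcp_rot: [3.141, -0.0, 0.001]
contact_force: [-1.1, 1.4, 7.9]
opening: 0.0257
```

Call:
jog_arm(targets="0 0 0.5 0 0 0; 0 0 0.5 0 0 0; 0 0 0 0 0 0")

```text
clock: 14.4
tool_pos: [0.4544, -0.1717, 0.1615]
tcp_rot: [3.141, -0.0, 0.001]
contact_force: [-2.0, 0.8, 6.7]
opening: 0.0256
```

Call:
jog_arm(targets="0 0 0.3 0 0 0; 0 0 0.3 0 0 0; 0 0 0 0 0 0")

```text
clock: 14.7
tool_pos: [0.4544, -0.1717, 0.1609]
tcp_rot: [3.141, -0.0, 0.001]
contact_force: [-1.6, 0.3, 7.6]
opening: 0.0259
```

Call:
jog_arm(targets="0 0 0.3 0 0 0; 0 0 0.3 0 0 0; 0 0 0 0 0 0")

```text
clock: 15.0
tool_pos: [0.4544, -0.1717, 0.1603]
tcp_rot: [3.141, -0.0, 0.001]
contact_force: [-1.3, 0.6, 7.6]
opening: 0.0259
```

Call:
jog_arm(targets="0 0 0.2 0 0 0; 0 0 0.2 0 0 0; 0 0 0 0 0 0")

```text
clock: 15.3
tool_pos: [0.4544, -0.1717, 0.1599]
tcp_rot: [3.141, -0.0, 0.001]
contact_force: [-1.8, 1.4, 7.5]
opening: 0.0257
```

Call:
jog_arm(targets="0 0 0.25 0 0 0; 0 0 0.25 0 0 0; 0 0 0 0 0 0")

```text
clock: 15.6
tool_pos: [0.4544, -0.1717, 0.1594]
tcp_rot: [3.141, -0.0, 0.001]
contact_force: [-0.7, 1.1, 8.4]
opening: 0.0258
```

Call:
jog_arm(targets="0 0 0.25 0 0 0; 0 0 0.25 0 0 0; 0 0 0 0 0 0")

```text
clock: 15.9
tool_pos: [0.4544, -0.1717, 0.1589]
tcp_rot: [3.141, -0.0, 0.001]
contact_force: [-0.9, 1.1, 7.9]
opening: 0.026
```

Call:
jog_arm(targets="0 0 0.25 0 0 0; 0 0 0.25 0 0 0; 0 0 0 0 0 0")

```text
clock: 16.2
tool_pos: [0.4544, -0.1717, 0.1584]
tcp_rot: [3.141, -0.0, 0.001]
contact_force: [-0.8, 1.4, 8.4]
opening: 0.0258
```

Call:
jog_arm(targets="0 0 0.25 0 0 0; 0 0 0.25 0 0 0; 0 0 0 0 0 0")

```text
clock: 16.5
tool_pos: [0.4544, -0.1717, 0.1579]
tcp_rot: [3.141, -0.0, 0.001]
contact_force: [-0.1, 2.1, 7.9]
opening: 0.0261
```

Call:
jog_arm(targets="0 0 0.25 0 0 0; 0 0 0.25 0 0 0; 0 0 0 0 0 0")

```text
clock: 16.8
tool_pos: [0.4544, -0.1717, 0.1574]
tcp_rot: [3.141, -0.0, 0.001]
contact_force: [-1.0, 1.6, 8.4]
opening: 0.0263
```

Call:
jog_arm(targets="0 0 0.25 0 0 0; 0 0 0.25 0 0 0; 0 0 0 0 0 0")

```text
clock: 17.1
tool_pos: [0.4544, -0.1717, 0.157]
tcp_rot: [3.141, -0.0, 0.001]
contact_force: [-1.4, 2.1, 8.0]
opening: 0.026
```

Call:
jog_arm(targets="0 0 0.25 0 0 0; 0 0 0.25 0 0 0; 0 0 0 0 0 0")

```text
clock: 17.4
tool_pos: [0.4544, -0.1717, 0.1565]
tcp_rot: [3.141, -0.0, 0.001]
contact_force: [-2.1, 1.7, 8.7]
opening: 0.0264
```

Call:
jog_arm(targets="0 0 0.25 0 0 0; 0 0 0.25 0 0 0; 0 0 0 0 0 0")

```text
clock: 17.7
tool_pos: [0.4544, -0.1717, 0.156]
tcp_rot: [3.141, -0.0, 0.001]
contact_force: [-1.4, 1.5, 7.9]
opening: 0.0257
```

Call:
jog_arm(targets="0 0 0.25 0 0 0; 0 0 0.25 0 0 0; 0 0 0 0 0 0")

```text
clock: 18.0
tool_pos: [0.4544, -0.1717, 0.1555]
tcp_rot: [3.141, -0.0, 0.001]
contact_force: [0.2, 1.1, 9.1]
opening: 0.0256
```

Call:
jog_arm(targets="0 0 0.25 0 0 0; 0 0 0.25 0 0 0; 0 0 0 0 0 0")

```text
clock: 18.3
tool_pos: [0.4544, -0.1717, 0.155]
tcp_rot: [3.141, -0.0, 0.001]
contact_force: [-0.5, 1.4, 8.4]
opening: 0.026
```

Call:
jog_arm(targets="0 0 0.25 0 0 0; 0 0 0.25 0 0 0; 0 0 0 0 0 0")

```text
clock: 18.6
tool_pos: [0.4544, -0.1717, 0.1545]
tcp_rot: [3.141, -0.0, 0.001]
contact_force: [-1.0, 2.0, 8.1]
opening: 0.0261
```

Call:
jog_arm(targets="0 0 0.25 0 0 0; 0 0 0.25 0 0 0; 0 0 0 0 0 0")

```text
clock: 18.9
tool_pos: [0.4544, -0.1717, 0.154]
tcp_rot: [3.141, -0.0, 0.001]
contact_force: [-2.0, 1.5, 8.8]
opening: 0.0262
```

Call:
jog_arm(targets="0 0 0.25 0 0 0; 0 0 0.25 0 0 0; 0 0 0 0 0 0")

```text
clock: 19.2
tool_pos: [0.4544, -0.1717, 0.1535]
tcp_rot: [3.141, -0.0, 0.001]
contact_force: [-1.9, 0.6, 8.3]
opening: 0.026
```

Call:
jog_arm(targets="0 0 0.25 0 0 0; 0 0 0.25 0 0 0; 0 0 0 0 0 0")

```text
clock: 19.5
tool_pos: [0.4544, -0.1717, 0.153]
tcp_rot: [3.141, -0.0, 0.001]
contact_force: [-1.2, 2.1, 9.2]
opening: 0.0259
```

Call:
jog_arm(targets="0 0 0.25 0 0 0; 0 0 0.25 0 0 0; 0 0 0 0 0 0")

```text
clock: 19.8
tool_pos: [0.4544, -0.1717, 0.1525]
tcp_rot: [3.141, -0.0, 0.001]
contact_force: [-1.3, 1.2, 8.2]
opening: 0.0261
```

Call:
jog_arm(targets="0 0 0.25 0 0 0; 0 0 0.25 0 0 0; 0 0 0 0 0 0")

```text
clock: 20.1
tool_pos: [0.4544, -0.1717, 0.152]
tcp_rot: [3.141, -0.0, 0.001]
contact_force: [-1.5, 0.9, 8.4]
opening: 0.0258
```

Call:
jog_arm(targets="0 0 0.25 0 0 0; 0 0 0.25 0 0 0; 0 0 0 0 0 0")

```text
clock: 20.4
tool_pos: [0.4544, -0.1717, 0.1515]
tcp_rot: [3.141, -0.0, 0.001]
contact_force: [-1.3, 1.7, 8.9]
opening: 0.0259
```

Call:
jog_arm(targets="0 0 0.25 0 0 0; 0 0 0.25 0 0 0; 0 0 0 0 0 0")

```text
clock: 20.7
tool_pos: [0.4544, -0.1717, 0.151]
tcp_rot: [3.141, -0.0, 0.001]
contact_force: [-2.4, 0.4, 8.9]
opening: 0.0258
```

Call:
jog_arm(targets="0 0 0.25 0 0 0; 0 0 0.25 0 0 0; 0 0 0 0 0 0")

```text
clock: 21.0
tool_pos: [0.4544, -0.1717, 0.1505]
tcp_rot: [3.141, -0.0, 0.001]
contact_force: [-2.3, 1.1, 9.8]
opening: 0.0262
```

Stroke is about 21 mm. Checking by picture that the plunger is really down and nothing slipped.

```bash
python3 chk.py c4 .4537 -.1716 b
```

```text
[ 0.4544 -0.1717  0.1505] [ 3.1412e+00 -3.0000e-04  1.0000e-03] [-1.07  1.91 10.05] [ 0.351  0.303 -0.013] [ 0.     0.001 -0.    -0.    -0.     0.001] 21.05
(528, 770, 3)
```

View pics/c4.png

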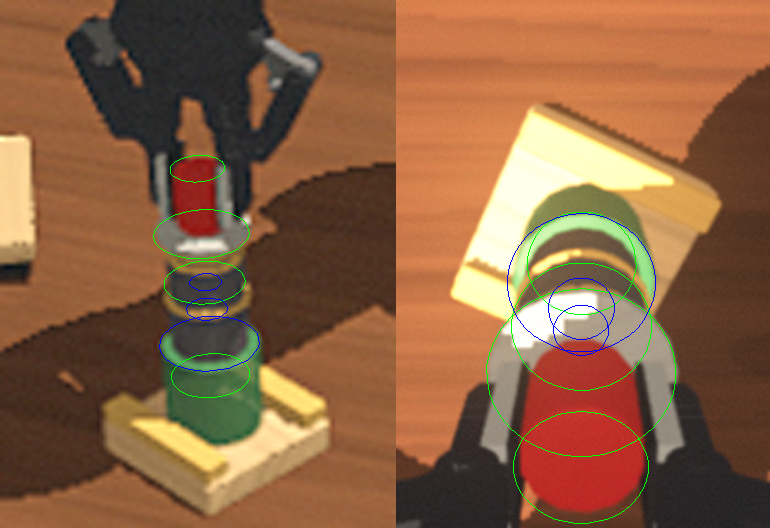

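The flange is now just above the sleeve, which stays seated, and the knob hasn't moved in the grip. Continuing to the stop.

Call:
jog_arm(targets="0 0 0.2 0 0 0; 0 0 0.2 0 0 0; 0 0 0 0 0 0")

```text
clock: 21.4
tool_pos: [0.4544, -0.1717, 0.1502]
tcp_rot: [3.141, -0.0, 0.001]
contact_force: [-1.0, 2.2, 7.9]
opening: 0.0258
```

Call:
jog_arm(targets="0 0 0.2 0 0 0; 0 0 0.2 0 0 0; 0 0 0 0 0 0")

```text
clock: 21.7
tool_pos: [0.4545, -0.1717, 0.15]
tcp_rot: [3.141, -0.0, 0.001]
contact_force: [-2.3, 1.3, 11.9]
opening: 0.0259
```

Call:
jog_arm(targets="0 0 0.2 0 0 0; 0 0 0 0 0 0")

```text
clock: 21.9
tool_pos: [0.4545, -0.1718, 0.15]
tcp_rot: [3.141, -0.0, 0.002]
contact_force: [-2.2, 1.7, 13.4]
opening: 0.026
```

Call:
jog_arm(targets="0 0 0.2 0 0 0; 0 0 0 0 0 0")

```text
clock: 22.1
tool_pos: [0.4546, -0.1718, 0.15]
tcp_rot: [3.141, -0.0, 0.002]
contact_force: [-4.1, 2.4, 14.3]
opening: 0.026
```

The stop is found: z holds at 0.150 while the force climbs. Firming up to about 20 N.

Call:
jog_arm(targets="0 0 0.25 0 0 0; 0 0 0.25 0 0 0; 0 0 0 0 0 0")

```text
clock: 22.4
tool_pos: [0.4547, -0.1718, 0.1499]
tcp_rot: [3.14, -0.0, 0.003]
contact_force: [-4.4, 2.7, 19.3]
opening: 0.0261
```

Call:
jog_arm(targets="0 0 0.2 0 0 0; 0 0 0 0 0 0")

```text
clock: 22.6
tool_pos: [0.4547, -0.1718, 0.1499]
tcp_rot: [3.14, -0.0, 0.003]
contact_force: [-3.5, 3.7, 20.9]
opening: 0.026
```

Call:
jog_arm(targets="0 0 0 0 0 0; 0 0 0 0 0 0; 0 0 0 0 0 0; 0 0 0 0 0 0; 0 0 0 0 0 0")

```text
clock: 23.1
tool_pos: [0.4547, -0.1718, 0.1499]
tcp_rot: [3.14, -0.0, 0.003]
contact_force: [-4.7, 3.7, 20.1]
opening: 0.026
```

Call:
jog_arm(targets="0 0 0 0 0 0; 0 0 0 0 0 0; 0 0 0 0 0 0")

```text
clock: 23.4
tool_pos: [0.4547, -0.1718, 0.1499]
tcp_rot: [3.14, -0.0, 0.003]
contact_force: [-6.2, 2.7, 20.6]
opening: 0.0262
```

The stop was held at about 20 N for 0.8 s. Releasing slowly and lifting off.

Call:
jog_arm(targets="0 0 -0.7 0 0 0; 0 0 -1 0 0 0; 0 0 -1 0 0 0; 0 0 -2 0 0 0; 0 0 -2 0 0 0")

```text
clock: 23.9
tool_pos: [0.4544, -0.1718, 0.155]
tcp_rot: [3.141, -0.0, 0.001]
contact_force: [-0.8, 0.1, 6.0]
opening: 0.0259
```

Call:
jog_arm(targets="0 0 -3 0 0 0; 0 0 -3 0 0 0; 0 0 -3 0 0 0; 0 0 -3 0 0 0; 0 0 -3 0 0 0")

```text
clock: 24.4
tool_pos: [0.4543, -0.1717, 0.17]
tcp_rot: [3.141, -0.0, 0.0]
contact_force: [0.1, -0.8, 3.6]
opening: 0.0263
```

```bash
python3 chk.py c5 .4537 -.1716 b
```

```text
[ 0.4544 -0.1717  0.1704] [ 3.1412e+00 -3.0000e-04  8.0000e-04] [-0.7   0.37  3.97] [ 0.052  0.144 -0.008] [ 0.002  0.004  0.006  0.002 -0.008 -0.001] 24.45
(528, 770, 3)
```

View pics/c5.png

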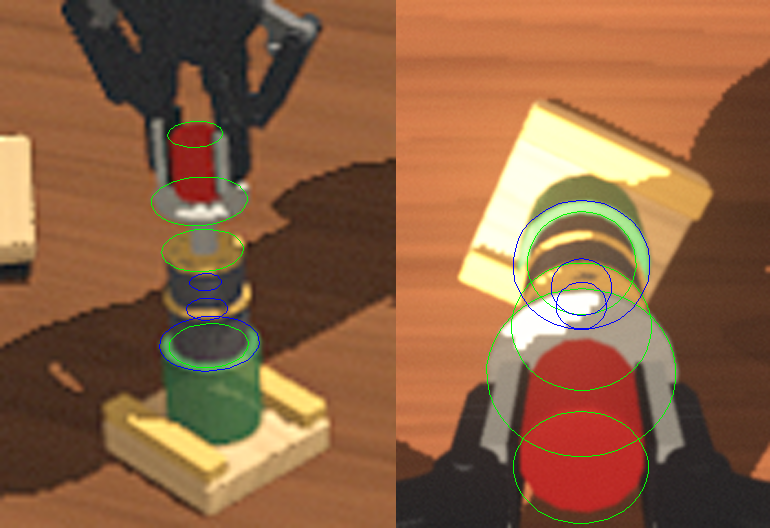

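The plunger is back up and no slip shows. Lifting straight off the bottle.

Call:
jog_arm(targets="0 0 -5 0 0 0; 0 0 -10 0 0 0; 0 0 -15 0 0 0; 0 0 -20 0 0 0; 0 0 -20 0 0 0")

```text
clock: 25.0
tool_pos: [0.4539, -0.1713, 0.2405]
tcp_rot: [-3.141, 0.0, 0.002]
contact_force: [1.1, 0.7, -1.9]
opening: 0.0258
```

Call:
jog_arm(targets="0 0 -10 0 0 0; 0 0 0 0 0 0; 0 0 0 0 0 0")

```text
clock: 25.3
tool_pos: [0.4539, -0.1714, 0.249]
tcp_rot: [-3.141, 0.0, 0.002]
contact_force: [-0.1, -0.5, -2.4]
opening: 0.0261
```

```bash
python3 chk.py c6 .4537 -.1716 b
```

```text
[ 0.4539 -0.1714  0.2487] [-3.1404e+00  4.0000e-04  2.7000e-03] [ 0.03 -0.73 -2.16] [ 0.057 -0.014 -0.022] [-0.     0.003 -0.001 -0.     0.001 -0.   ] 25.35
(528, 770, 3)
```

View pics/c6.png

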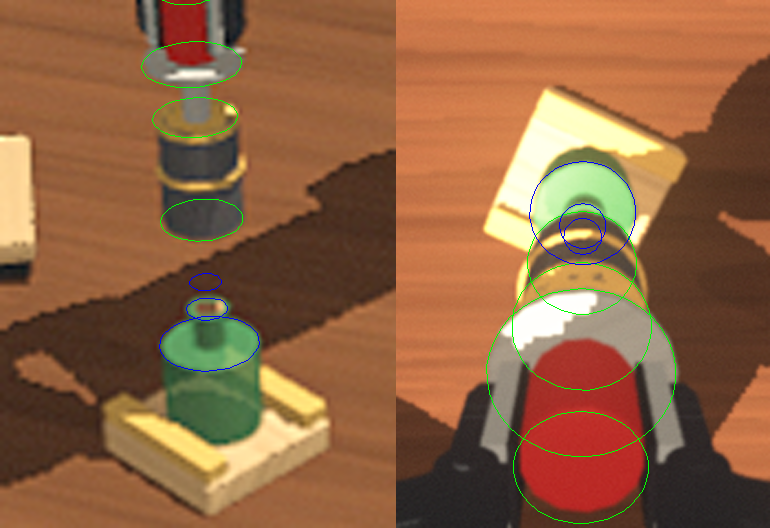

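The cork is now nearly flush in the lip and the bottle is intact. Returning the setter to the stand at (0.460, 0.095).

Call:
jog_arm(targets="0 -15 0 0 0 0; 0 -30 0 0 0 0; 0 -30 0 0 0 0; 0 -30 0 0 0 0; 2 -30 0 0 0 0")

```text
clock: 25.9
tool_pos: [0.4557, -0.0346, 0.2494]
tcp_rot: [-3.141, 0.0, 0.001]
contact_force: [0.0, -1.0, -2.3]
opening: 0.0261
```

Call:
jog_arm(targets="2 -30 0 0 0 0; 2 -30 0 0 0 0; 0 -30 0 0 0 0; 0 -25 0 0 0 0; 0 -12 0 0 0 0")

```text
clock: 26.4
tool_pos: [0.4596, 0.0927, 0.2494]
tcp_rot: [-3.141, -0.003, 0.001]
contact_force: [1.2, -0.8, -1.8]
opening: 0.0257
```

Call:
jog_arm(targets="0 -4.5 0 0 0 0; 0 0 0 0 0 0; 0 0 0 0 0 0; 0 0 0 0 0 0")

```text
clock: 26.8
tool_pos: [0.4604, 0.0941, 0.2497]
tcp_rot: [3.141, -0.002, -0.0]
contact_force: [0.1, -0.7, -2.5]
opening: 0.0258
```

```bash
python3 chk.py c7 .460 .095 s
```

```text
[0.4604 0.0942 0.2498] [ 3.1415e+00 -2.2000e-03 -1.0000e-04] [ 0.04  0.67 -2.33] [0.02  0.026 0.001] [ 0.005 -0.002  0.    -0.001  0.002  0.001] 26.85
(528, 770, 3)
```

View pics/c7.png

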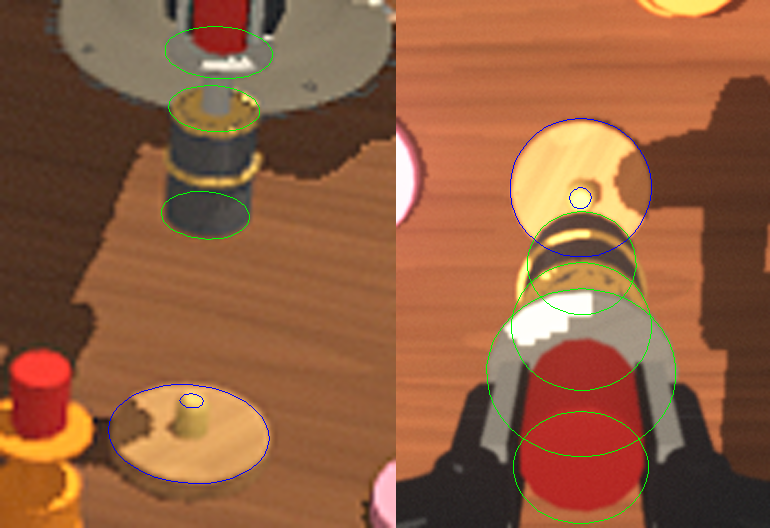

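Call:
jog_arm(targets="0 -0.8 15 0 0 0; 0 0 25 0 0 0; 0 0 25 0 0 0; 0 0 20 0 0 0; 0 0 10 0 0 0")

```text
clock: 27.4
tool_pos: [0.4597, 0.0954, 0.1533]
tcp_rot: [-3.141, 0.001, 0.004]
contact_force: [0.1, 0.0, -1.7]
opening: 0.0258
```

Call:
jog_arm(targets="0 0 0 0 0 0; 0 0 0 0 0 0; 0 0 0 0 0 0")

```text
clock: 27.7
tool_pos: [0.4609, 0.0956, 0.1558]
tcp_rot: [3.141, -0.0, 0.003]
contact_force: [1.0, 0.2, -2.4]
opening: 0.026
```

```bash
python3 chk.py c8 .460 .095 s
```

```text
[0.4608 0.0957 0.1557] [ 3.1415e+00 -3.0000e-04  2.8000e-03] [-0.22 -0.29 -2.65] [0.026 0.023 0.02 ] [ 0.001  0.004  0.005  0.    -0.003  0.   ] 27.75
(528, 770, 3)
```

View pics/c8.png

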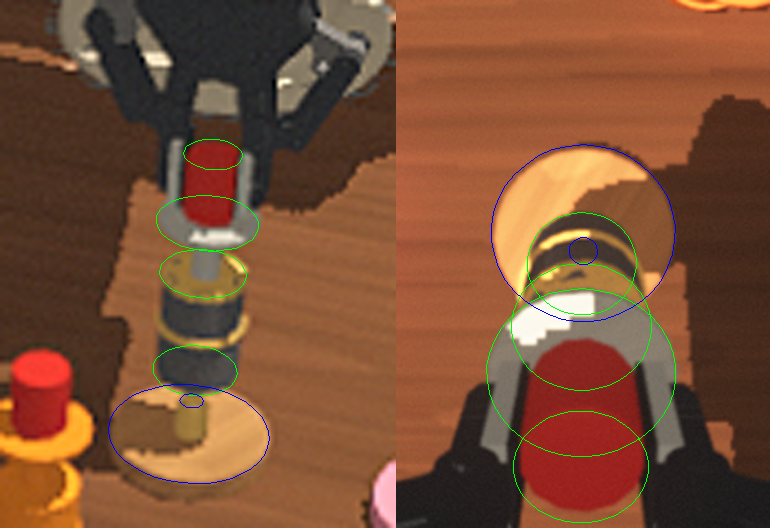

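Call:
jog_arm(targets="-0.5 0.5 8 0 0 0; 0 0 8 0 0 0; 0 0 5 0 0 0; 0 0 4 0 0 0; 0 0 0 0 0 0")

```text
clock: 28.3
tool_pos: [0.4595, 0.0952, 0.1292]
tcp_rot: [-3.142, 0.0, 0.002]
contact_force: [-0.4, 0.8, -2.7]
opening: 0.0257
```

Call:
jog_arm(targets="0 0 4 0 0 0; 0 0 3 0 0 0; 0 0 3 0 0 0; 0 0 0 0 0 0")

```text
clock: 28.7
tool_pos: [0.4596, 0.0952, 0.1194]
tcp_rot: [-3.142, 0.0, 0.001]
contact_force: [-0.4, 0.0, -3.2]
opening: 0.0259
```

Call:
jog_arm(targets="0 0 1.5 0 0 0; 0 0 1.5 0 0 0; 0 0 1 0 0 0; 0 0 0 0 0 0")

```text
clock: 29.1
tool_pos: [0.4598, 0.0952, 0.1157]
tcp_rot: [-3.142, 0.0, 0.0]
contact_force: [0.1, -0.3, -2.2]
opening: 0.026
```

Call:
jog_arm(targets="0 0 0.7 0 0 0; 0 0 0.5 0 0 0; 0 0 0 0 0 0")

```text
clock: 29.4
tool_pos: [0.4599, 0.0952, 0.1147]
tcp_rot: [-3.142, 0.0, -0.0]
contact_force: [0.0, 0.7, -1.6]
opening: 0.0261
```

Call:
jog_arm(targets="0 0 0.5 0 0 0; 0 0 0.5 0 0 0; 0 0 0 0 0 0")

```text
clock: 29.7
tool_pos: [0.46, 0.0952, 0.1139]
tcp_rot: [3.142, -0.0, 0.001]
contact_force: [-1.8, 0.2, 3.4]
opening: 0.0254
```

```bash
python3 chk.py c9 .460 .095 s
```

```text
[0.46   0.0952 0.1138] [ 3.1415e+00 -2.0000e-04  9.0000e-04] [-1.07  0.05  2.47] [0.001 0.148 0.016] [ 0.     0.002  0.002 -0.    -0.001  0.   ] 29.75
(528, 770, 3)
```

View pics/c9.png

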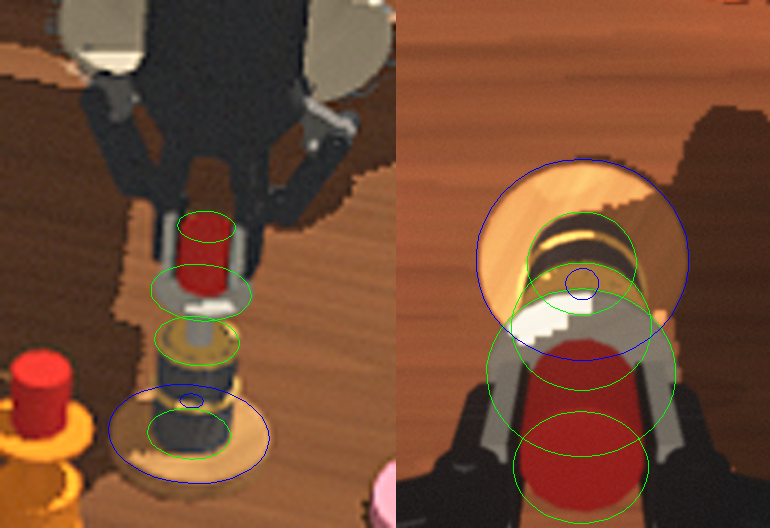

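The foot is on the wood and the spring is loaded. Releasing and rising.

Call:
jog_arm(targets="0 0 0 0 0 0; 0 0 0 0 0 0; 0 0 0 0 0 0; 0 0 0 0 0 0; 0 0 0 0 0 0", hand=1)

```text
clock: 30.3
tool_pos: [0.4598, 0.0952, 0.1135]
tcp_rot: [3.142, -0.0, -0.0]
contact_force: [-0.0, 1.1, 0.6]
opening: 0.0852
```

Call:
jog_arm(targets="0 0 0 0 0 0; 0 0 0 0 0 0; 0 0 -10 0 0 0; 0 0 -20 0 0 0; 0 0 -30 0 0 0")

```text
clock: 30.8
tool_pos: [0.4592, 0.0952, 0.1741]
tcp_rot: [-3.141, 0.0, 0.004]
contact_force: [0.5, 0.2, 0.0]
opening: 0.0852
```

Call:
jog_arm(targets="0 0 -40 0 0 0; 0 0 -40 0 0 0; -40 0 -20 0 0 0; -45 0 0 0 0 0; 0 0 0 0 0 0")

```text
clock: 31.3
tool_pos: [0.3712, 0.0956, 0.2747]
tcp_rot: [3.142, 0.001, 0.002]
contact_force: [1.2, 0.3, 0.4]
opening: 0.0853
```

Call:
jog_arm(targets="0 0 0 0 0 0; 0 0 0 0 0 0; 0 0 0 0 0 0")

```text
clock: 31.6
tool_pos: [0.3755, 0.0951, 0.2735]
tcp_rot: [-3.142, 0.001, 0.001]
contact_force: [-0.8, -1.3, 0.6]
opening: 0.0856
```

```bash
python3 - <<'E'
from h import *
d=snap('wrist');s=snap('scene');t=snap('top'); print(s['state']['tool_pos'],s['state']['contact_force'],s['state']['opening'],s['state']['clock'])
a=cv2.resize(d['pixels'][:,:,::-1],(400,300)); b=cv2.resize(s['pixels'][130:250,290:450,::-1],(400,300),interpolation=2)
c=cv2.resize(s['pixels'][:,:,::-1],(400,300)); e=cv2.resize(t['pixels'][:,:,::-1],(400,300))
cv2.imwrite('pics/fin.png',np.vstack([np.hstack([a,b]),np.hstack([c,e])])); 
save(d,'finw.png',(220,40,340,160),5)
E
```

```text
[0.37542216 0.09513223 0.27341454] [-0.18925735  0.42774721 -0.82882109] 0.08545613204326585 31.65
```

View pics/fin.png

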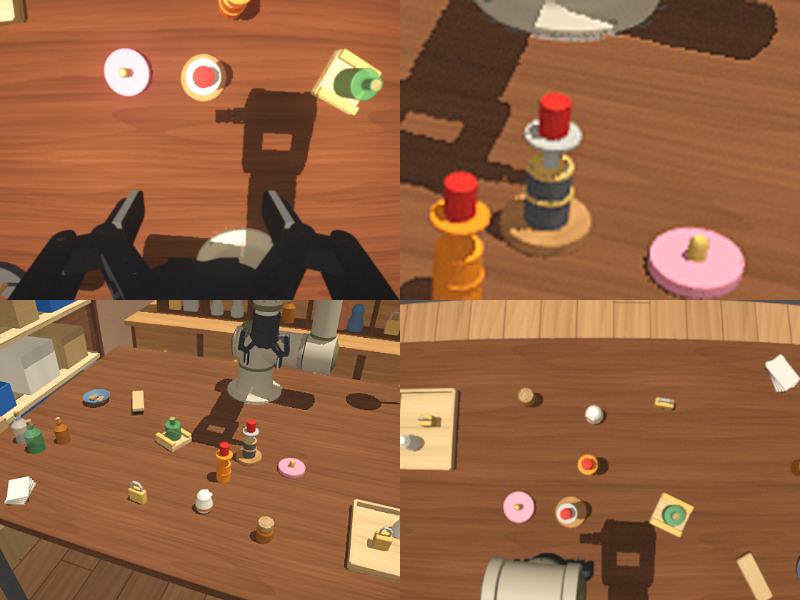

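View pics/finw.png

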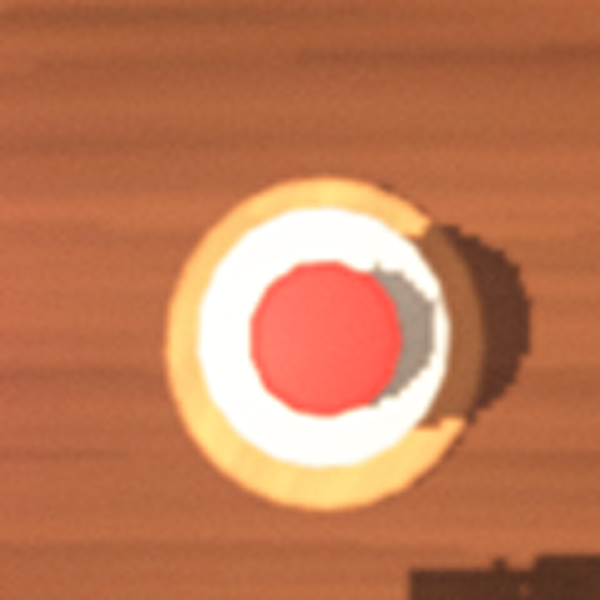

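The final pictures show the setter upright and concentric on the wooden stand (wrist crop centre (325,340)). The cork is down, the padlock, owl and jar are where they started, and the gripper is clear. Handing in.

```bash
python3 -c "
from h import *
print(env.sign_off())"
```

```text
the job is handed in; nothing more can be done
None
```

The job is done and handed in at about 32 s on the robot's clock. The hand-in gives no verdict, so the following is from my own readings.

- **Pressing:** I set the steel setter over the bottle neck with its foot on the shoulder and pressed slowly. The stop came at about 21.5 mm of stroke, where the height held at 0.150 m while the force kept rising. I held it there for about 0.8 s at 20–21 N. With the setter's weight that is about 23 N on the glass, under the 40 N limit.
- **Return:** I put the setter back over the post of the wooden stand until the spring pushed back. Then I let go and moved the gripper clear.
- **Last checks:** The pictures show the setter upright and centred on the stand. The cork is nearly flush with the lip and the bottle is intact. The padlock, owl and jar look unmoved in the top and scene views.
- **Disagreements:** The gripper read about 26 mm across the knob, which is listed as 28 mm, and the picture agreed with the smaller figure. It caused no slip. A sideways force of up to about 7 N built up while pressing against the stop, and it went away on release.

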